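# Seat a sensor module on its test dock and hold it on the contacts

### The job

Get the orange sensor module onto the grey test dock: first slide the dock's blue battery cover fully shut, then pick up the orange module and bring its hidden socket over the dock's steel locating pin, with the module's black rib parallel to the cover's white rib, so that it drops on. Press it right down onto the spring contacts and finish while still holding it pressed down; leave the green module and the paper cup where they are.

Things in the scene. Friction and masses are not known exactly. Their poses are not given: they have to be found in the camera images.
- dock: Grey test dock fixed to the table, 110 (x) x 240 (y) x 30 mm high slab; origin at the centre of its underside. Its -y half is a bare flat deck (top 30 mm above the table) with the locating pin and four sprung contact studs; its +y half is the battery bay, whose side and end walls rise to 56 mm above the table. Dock starts turned by up to 0.3 rad.
- pin_foot (a point): Foot of the round steel locating pin, on the deck, 62 mm from the dock centre towards the dock's -y, 30 mm above the table. Pin diameter 12 mm, 12 mm tall, top 3 mm tapered to 7 mm. Four brass studs stand round it at 25 mm in x and y from the pin axis, tops 5 mm above the deck. Axes as the dock's. The open battery cover overhangs this place, so it must be shut before the module can be fitted.
- cover (a joint): Blue battery slide cover on the dock, 86 (x) x 106 (y) x 6 mm, top face 52 mm above the table. Value in m: 0 = fully shut over the batteries, against the end wall; grows as it slides open towards the dock's -y, over the deck; at most 0.085; starts 0.05 to 0.08 open. Slides with about 1.5 N of friction and stays where it is left. Moving it +y along the dock shuts it.
- cover_rib (a point): Centre of the white grip rib on the blue cover: 50 mm long along the dock's x, 14 mm thick along the dock's y, 21 mm high above the cover (top 73 mm above the table). The point is 62 mm above the table. Moves with the cover. Axes as the dock's.
- contacts (a joint): The four brass studs, sprung as one in the deck. Value in m: 0 = up, grows as pressed down; 0.005 = level with the deck, stop at 0.0055. About 4 N starts them moving, about 8 N presses them fully down; they spring up again when released, and the module's weight alone does not press them.
- module_center (a point): Centre (half-way up, 22 mm above its underside) of the loose orange sensor module, about 0.11 to 0.22 kg: 80 x 80 x 18 mm block with a black grip rib on top, 44 mm long along its x, 18 mm thick along its y, 26 mm high (rib spans 18 to 44 mm above the underside). The point lies 4 mm above the block's top face, inside the rib. z is up. Starts flat on the table, yaw up to 0.5 rad either way; it and the green module may have changed places.
- module_socket (a point): Centre of the orange module's underside, the mouth of its hidden round socket: diameter 15 mm, 14 mm deep, closed above, straight below the rib's centre. Axes as the module's. When seated on raised studs it is 5 mm above the deck, when pressed fully down it is on the deck.
- spare_center (a point): Centre of the green module, same shape and size as the orange one; a bystander.
- cup: Loose white paper cup, 70 mm across, 75 mm tall, a bystander beyond the modules; origin at the centre of its underside.
Things that resemble listed ones, but are neither listed nor needed, are in the scene too. Of the things that look like the part that bears module_center, the largest one is meant.

How it is judged (in metres and radians):
On the way, in this order (a step that is already met when the one before it is completed fails the run):
1. the battery cover is slid fully shut (value of joint cover below 0.004 m), for 0.2 s.
2. the orange module has dropped onto the locating pin (value of joint cover below 0.005 m and horizontal distance between module_socket and pin_foot below 0.004 m and z of module_socket in the frame of pin_foot below 0.0075 m and angle between module_center's own z axis and vertical below 0.12 rad), for 0.1 s.
At the end, for the whole second after the job is handed in: Cover shut within 5 mm; orange module on the pin (4 mm off-axis at most, underside within 3 mm of the deck), level within 0.08 rad, ribs parallel within 0.15 rad, studs pressed over 3 mm, fingers still touching the module with over 1 N, through the last second (value of joint cover below 0.005 m and horizontal distance between module_socket and pin_foot below 0.004 m and z of module_socket in the frame of pin_foot below 0.003 m and angle between module_center's own z axis and vertical below 0.08 rad and angle between the x axis of module_center and the x axis of dock, either way round below 0.15 rad and value of joint contacts above 0.003 m and contact force between module and the fingers above 1 N); the arm keeps its last pose, push and grip.
It fails at once if the green module is disturbed (moved over 25 mm) (distance of spare_center from where it was at the start of the episode above 0.025 m).
It fails at once if the cup is disturbed (moved over 40 mm) or tipped (distance of cup from where it was at the start of the episode above 0.04 m or angle between cup's own z axis and vertical above 0.5 rad).
It also fails if it takes over 54 s, if anything falls off the work surface, if the arm or the gripper's body presses on something with over 40 N, if the wrist force passes 120 N, or if a joint passes its speed limit or range.

### The arm

A 6-joint arm with a two-finger parallel gripper is mounted at the origin on the work surface. World frame = base frame: x ahead of the robot, y to its left, z up, the work surface at z = 0. Lengths are in mm, angles in rad, forces in N, time in s.
With the tool pointing down it reaches from about 350 to 775 mm from the base axis. Payload 7.3 kg.
Tool frame: the origin (TCP) lies at the centre of the arm's flange, where the gripper is bolted on; the fingertips stand 178 mm ahead of it and the grasp point (between the pads) lies 159 mm ahead of it; z points along the fingers, y is the direction in which the jaws open and shut (so a half turn about z gives the same grasp; the last joint's range is limited). The gripper opens to 92 mm and grips with 3 to 60 N. Pads are 19 mm wide; open, the fingers measure 130 mm over their backs; the gripper's body (75 mm by 190 mm) begins 47 mm behind the grasp point.
Start: joints at [-1.439, 0.342, 1.524, -0, 1.275, -0.146], TCP at [143.996, -504.869, 404.741] pointing down, gripper open.
Joint ranges: [-2.53, 2.53], [-0.77, 2.02], [0.04, 2.7], [-1, 4.14], [0.28, 2.66], [-3.11, 3.11]. Speed limits (rad/s): [2.57, 2.57, 3.14, 3.14, 3.14, 3.14].

### API

Orientations are given as [roll, pitch, yaw] about the fixed x, y, z axes, in that order (R = Rz(yaw) Ry(pitch) Rx(roll)).
In Python, from plant import status, viewer, ticket gives the robot as it stands.
- The arm moves only by the tool play_rows, never from a script. Its argument "commands" is a list of rows, each an object with "offset": the shift along the tool's x, y, z in m, a list of three; "twist": the turn about the tool's z in degrees. A call has 1 to 5 rows; each row shifts and turns the commanded pose from where the row before left it, along the tool's axes as they then stand; what a row does not reach is not made up. A row lasts 1/10 s, in which the tool goes at most 50 mm and 8.59 degrees, less where a joint would pass 70% of its speed; a pose out of reach is approached as far as the arm can. A call with a gripper value outside its range is refused whole. "jaw" is the closure in counts, from 0 (fully open) to 255 (shut), set as the call begins (left out, the last holds). The fingers move at their own pace and stop on an object; the grip force is fixed at half the most. Time passes only in rows, so rows that do not move let the fingers close. It gives the time, the measured TCP pose, the force and the opening at its end, in the units of the state.
- status.get_obs(): the state, without advancing time (a new reading comes with each control period).
- viewer.capture(name): name is "side" or "top" or "wrist"; returns the picture (384x512x3 uint8, red, green, blue); there is no depth.
- viewer.camera_params(name): a dict with "fov_y" (degrees; the focal length in pixels is half the picture's height over the tangent of half this angle, whatever the lens; pixels are square), "cx", "cy" (the principal point, pixels), "rvec" (rotation vector, rad) and "tvec" (3), from world to camera coordinates, as OpenCV has them; the wrist camera has in their place "T_tool_cam" (4x4, takes a point from camera to tool coordinates, whose origin is the TCP and whose axes are the flange's). Camera axes: x right, y down, z forward; pixel columns grow to the right and rows downward; lengths in mm; the calibration is good to about 2 mm. A picture is of the moment at which its call begins: read the wrist's pose just before it. camera_params takes no time and is no camera call.
- ticket.close_job(): hands the job in, once; it reports no verdict.
The state is a dict: "time": time; "joint_positions": joint angles; "dq": joint speeds; "tau": joint torques, N m; "tool_pos": TCP position; "tcp_rot": TCP orientation; "contact_force": force on the tool from outside, world axes, zero at the start; "moment": the same for the moment, N m; "grip_width": finger opening in mm.
Only numpy, scipy, OpenCV 4.12 (cv2) and the standard library are available. Lean on these libraries where they do the work, as an engineer would, in place of code of your own. Each camera call takes 0.05 s, during which the arm holds its last target.

## Working session

There is one attempt and no reset: what is moved stays moved. The work goes in short steps, Python scripts to look and compute and a tool call to move; the robot and the scene stay as the last step left them, time stands still between calls to the robot, and variables do not carry over. Pictures are saved under pics/ and viewed, and the job is handed in when it is done.

Besides the shell and the picture viewer there is one more tool, called after "Call:" in YAML: its name, and indented under it one key for each argument. play_rows: Moves the arm, as the interface text tells. Its arguments: {"type":"object","properties":{"commands":{"type":"array"},"jaw":{"type":"number"}},"required":["commands"]}

```bash
mkdir -p pics; ls; python3 - <<'E'
from plant import status, viewer, ticket
import cv2
o=status.get_obs();print(o)
for n in ["side","top","wrist"]:
    p=viewer.camera_params(n);print(n,p)
    cv2.imwrite(f"pics/{n}0.png",viewer.capture(n)[:,:,::-1])
E
```

```text
pics
{'time': 0.0, 'joint_positions': array([-1.43899292e+00,  3.42721696e-01,  1.52500031e+00, -2.01801173e-05,
        1.27541379e+00, -1.46015559e-01]), 'dq': array([-0.00215366,  0.00089348, -0.00077741, -0.00104768,  0.00175925,
        0.00122084]), 'tau': array([-1.46079372e-03, -4.31244493e+01, -2.44222391e+01,  7.15115061e-02,
        5.58469445e-02, -1.30600365e-04]), 'tool_pos': array([ 143.97915761, -504.73282306,  404.05112484]), 'tcp_rot': array([-3.14006313e+00, -2.05430927e-04,  2.77824699e-01]), 'contact_force': array([-0.37616376,  0.56122917, -0.7036219 ]), 'moment': array([-0.00763362, -0.0445012 , -0.03273833]), 'grip_width': 91.79994830458726}
side {'fov_y': 57.793201294610405, 'cx': 258.58529495519025, 'cy': 194.9173499561988, 'rvec': array([ 0.59327676, -2.53295408,  1.3011006 ]), 'tvec': array([464.06920523, 258.21982733, 677.9212902 ])}
top {'fov_y': 50.251670557562974, 'cx': 259.3670281460677, 'cy': 187.1077598593389, 'rvec': array([ 2.16642284, -2.11594875,  0.11534896]), 'tvec': array([-88.30307834, 605.56867   , 933.53299085])}
wrist {'fov_y': 62.57231126058641, 'cx': 254.40462008463814, 'cy': 195.85640705798477, 'T_tool_cam': array([[ 1.12002235e-03, -9.61640579e-01, -2.74310302e-01,
         7.28725658e+01],
       [ 9.99999152e-01,  8.94846918e-04,  9.46010003e-04,
         6.49590732e-01],
       [-6.64255880e-04, -2.74311129e-01,  9.61640766e-01,
         1.99595139e+01],
       [ 0.00000000e+00,  0.00000000e+00,  0.00000000e+00,
         1.00000000e+00]])}
```

View pics/top0.png

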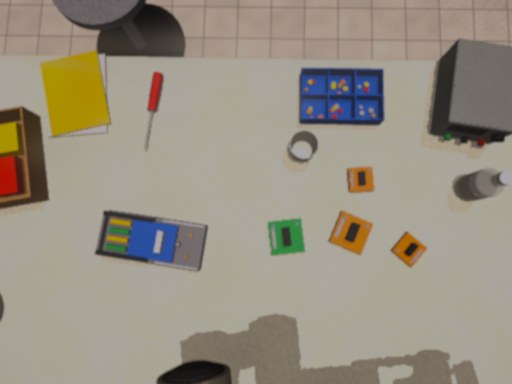

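View pics/side0.png

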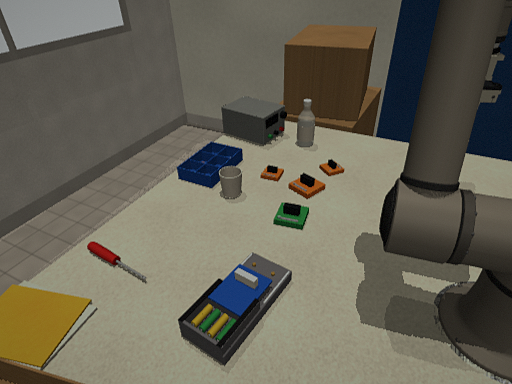

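View pics/wrist0.png

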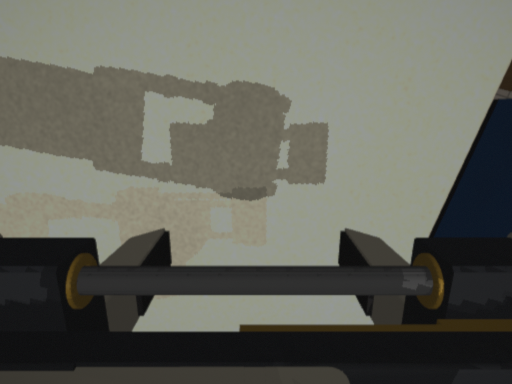

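```bash
cat > h.py <<'E'
import numpy as np, cv2
from scipy.spatial.transform import Rotation as R
from plant import status, viewer, ticket
def cam(n,obs=None):
    p=viewer.camera_params(n); f=192/np.tan(np.radians(p['fov_y']/2))
    if n=='wrist':
        o=obs; T=np.eye(4);T[:3,:3]=R.from_euler('xyz',o['tcp_rot']).as_matrix();T[:3,3]=o['tool_pos']
        W=T@p['T_tool_cam']; Rm=W[:3,:3].T; t=-Rm@W[:3,3]
    else:
        Rm=cv2.Rodrigues(p['rvec'])[0]; t=p['tvec']
    return f,p['cx'],p['cy'],Rm,t
def cast(c,uv,z):
    f,cx,cy,Rm,t=c; uv=np.atleast_2d(uv).astype(float)
    d=np.c_[(uv[:,0]-cx)/f,(uv[:,1]-cy)/f,np.ones(len(uv))]@Rm
    C=-Rm.T@t
    return C+d*((z-C[2])/d[:,2])[:,None]
def proj(c,P):
    f,cx,cy,Rm,t=c; q=np.atleast_2d(P)@Rm.T+t
    return np.c_[f*q[:,0]/q[:,2]+cx,f*q[:,1]/q[:,2]+cy]
def blobs(mask,amin=30):
    cs,_=cv2.findContours(mask.astype(np.uint8),cv2.RETR_EXTERNAL,cv2.CHAIN_APPROX_NONE)
    return sorted([c for c in cs if cv2.contourArea(c)>amin],key=cv2.contourArea,reverse=True)
def shoot(n,name,roi=None,s=1):
    o=status.get_obs(); im=viewer.capture(n); b=im[:,:,::-1].copy()
    np.save(f'pics/{name}.npy',im)
    import pickle; pickle.dump((n,o),open(f'pics/{name}.pkl','wb'))
    if roi: x0,y0,x1,y1=roi; b=cv2.resize(b[y0:y1,x0:x1],None,fx=s,fy=s,interpolation=cv2.INTER_CUBIC)
    cv2.imwrite(f'pics/{name}.png',b); return o,im
def load(name):
    import pickle; n,o=pickle.load(open(f'pics/{name}.pkl','rb')); return np.load(f'pics/{name}.npy'),cam(n,o),o
E
python3 - <<'E'
from h import *
im=cv2.imread('pics/top0.png'); hsv=cv2.cvtColor(im,cv2.COLOR_BGR2HSV); c=cam('top')
print('campos',-c[3].T@c[4])
H,S,V=cv2.split(hsv)
def rep(nm,m,z,amin=30):
    for b in blobs(m,amin):
        # contour cast to plane, minAreaRect in world
        W=cast(c,b[:,0,:],z)[:,:2].astype(np.float32)
        r=cv2.minAreaRect(W); M=cv2.boundingRect(b)
        print(nm,M,'ctr',np.round(r[0],1),'size',np.round(r[1],1),'ang',round(r[2],1))
rep('orange',(H>5)&(H<18)&(S>150)&(V>120),18)
rep('green',(H>50)&(H<75)&(S>150)&(V>80),18)
rep('blue',(H>105)&(H<125)&(S>150)&(V>80),52)
roi=im[150:290,80:440]
cv2.imwrite('pics/crop0.png',cv2.resize(im[150:290,230:440],None,fx=3.5,fy=3.5,interpolation=cv2.INTER_CUBIC))
cv2.imwrite('pics/crop1.png',cv2.resize(im[195:285,85:225],None,fx=5,fy=5,interpolation=cv2.INTER_CUBIC))
E
```

```text
campos [ 479.41284199  -99.5545838  1003.11858946]
orange (330, 212, 42, 42) ctr [ 506.9 -293. ] size [78.5 77.6] ang 67.9
orange (348, 168, 26, 24) ctr [ 635.  -317.1] size [56.3 57.5] ang 4.5
orange (393, 233, 33, 33) ctr [ 470.9 -429.4] size [57.7 57.1] ang 49.9
orange (0, 120, 30, 82) ctr [661.1 516.8] size [ 68.  208.2] ang 82.7
green (273, 221, 30, 33) ctr [ 493.3 -140.1] size [71.4 70.9] ang 7.7
green (107, 245, 19, 6) ctr [457.1 267.5] size [44.5  7.4] ang 82.2
green (110, 228, 19, 6) ctr [497.6 262.7] size [44.7  7.1] ang 82.1
blue (301, 71, 81, 50) ctr [ 832.8 -264.8] size [122.5 192. ] ang 1.0
blue (128, 220, 49, 42) ctr [476.2 171.7] size [104.7  84.2] ang 83.0
```

View pics/crop0.png

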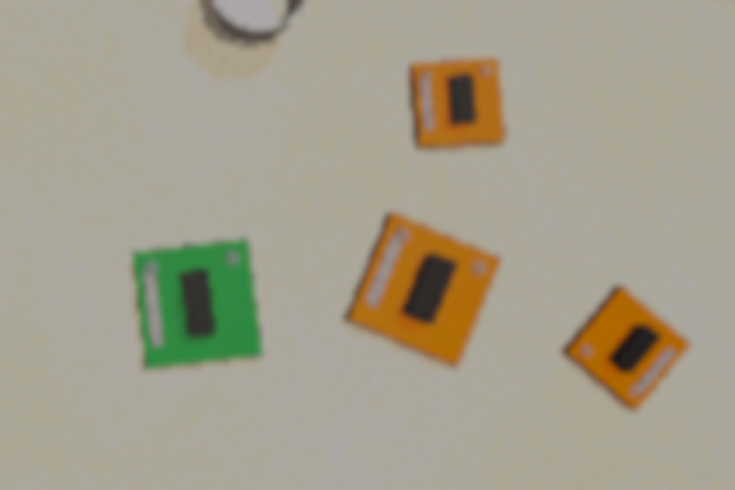

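View pics/crop1.png

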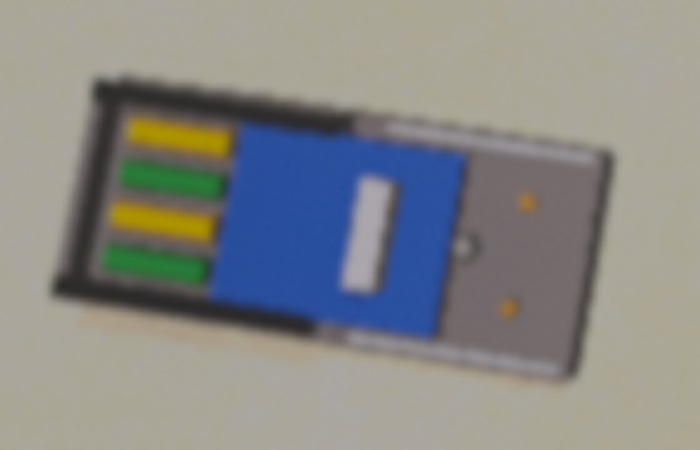

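Orange candidates in the top view: (351,232), measuring about 78 mm, and (361,179) and (409,249), both about 57 mm. The first is the largest and fits the 80 mm block, and the crop confirms it. The green module is at (286,237). The dock at (152,240) has its cover open, with the white rib at about (158,241) and the pin just visible at (178,244).

```bash
cat >> h.py <<'E'
def plan(x,y,z,yaw=None):
    o=status.get_obs(); p=o['tool_pos']; rm=R.from_euler('xyz',o['tcp_rot']).as_matrix()
    cur=np.arctan2(rm[1,0],rm[0,0])
    print('pos',np.round(p,1),'yaw',round(cur,4),'tilt xyz',np.round(o['tcp_rot'],4),'F',np.round(o['contact_force'],1),'w',round(o['grip_width'],1),'t',round(o['time'],2))
    d=np.array([x,y,z])-p
    tw=0 if yaw is None else -np.degrees((yaw-cur+np.pi)%(2*np.pi)-np.pi)
    print('offset mm in current axes',np.round(rm.T@d,1),'twist',round(tw,2))
    if yaw is not None:
        r2=np.array([[np.cos(yaw),np.sin(yaw),0],[np.sin(yaw),-np.cos(yaw),0],[0,0,-1]])
        print('offset mm after twist',np.round(r2.T@d,1))
E
python3 - <<'E'
from h import *
plan(507,-293,404,-0.385)
im=cv2.imread('pics/top0.png'); H,S,V=cv2.split(cv2.cvtColor(im,cv2.COLOR_BGR2HSV)); c=cam('top')
m=np.zeros_like(H,bool); m[222:262,132:176]=1
for b in blobs(m&(S<60)&(V>150),20):
    W=cast(c,b[:,0,:],73)[:,:2].astype(np.float32); print(cv2.minAreaRect(W))
print('pin',cast(c,[[178,244]],40))
E
```

```text
pos [ 144.  -504.8  404.2] yaw 0.2778 tilt xyz [-3.1405e+00 -2.0000e-04  2.7780e-01] F [-0.7  0.   0.8] w 92.0 t 0.15
offset mm in current axes [ 4.072e+02 -1.041e+02  4.000e-01] twist 37.98
offset mm after twist [ 2.569e+02 -3.326e+02  2.000e-01]
((473.52587890625, 152.78689575195312), (12.106196403503418, 48.443572998046875), 82.87663269042969)
pin [[468.82806546 113.12412294  40.        ]]
```

Call:
play_rows:
  commands:
    - {"offset": [0.04, -0.01, 0], "twist": 7.6}
    - {"offset": [0.04, -0.015, 0], "twist": 7.6}
    - {"offset": [0.04, -0.02, 0], "twist": 7.6}
    - {"offset": [0.035, -0.02, 0], "twist": 7.6}
    - {"offset": [0.03, -0.03, 0], "twist": 7.6}
  jaw: 0

```text
time: 0.65
tool_pos: [331.9, -405.3, 404.5]
tcp_rot: [3.141, 0.0, -0.391]
contact_force: [0.7, -0.2, -0.4]
grip_width: 91.8
```

```bash
python3 -c "
from h import *
plan(507,-293,404,-0.385)"
```

```text
pos [ 331.9 -405.3  404.5] yaw -0.3911 tilt xyz [ 3.1414  0.     -0.3911] F [ 0.7 -0.2 -0.4] w 91.8 t 0.65
offset mm in current axes [ 119.1 -170.5    0.5] twist -0.35
offset mm after twist [ 120.1 -169.8    0.5]
```

Call:
play_rows:
  commands:
    - {"offset": [0.028, -0.04, 0], "twist": -0.3}
    - {"offset": [0.028, -0.04, 0], "twist": 0}
    - {"offset": [0.028, -0.04, 0], "twist": 0}
    - {"offset": [0.028, -0.04, 0], "twist": 0}
    - {"offset": [0.008, -0.01, 0], "twist": 0}

```text
time: 1.15
tool_pos: [508.2, -289.7, 404.2]
tcp_rot: [-3.14, -0.0, -0.376]
contact_force: [-0.2, 1.0, 0.1]
grip_width: 92.1
```

Call:
play_rows:
  commands:
    - {"offset": [0, 0, 0], "twist": 0}
    - {"offset": [0, 0, 0], "twist": 0}

```text
time: 1.35
tool_pos: [504.5, -293.3, 404.3]
tcp_rot: [3.141, 0.001, -0.38]
contact_force: [-0.3, -0.1, -0.4]
grip_width: 91.9
```

```bash
python3 -c "
from h import *
plan(507,-293,404,-0.385)
shoot('wrist','w1')"
```

```text
pos [ 504.5 -293.3  404.3] yaw -0.3802 tilt xyz [ 3.1411e+00  1.2000e-03 -3.8020e-01] F [-0.3 -0.1 -0.4] w 91.9 t 1.35
offset mm in current axes [ 2.2 -1.2  0.3] twist 0.28
offset mm after twist [ 2.2 -1.2  0.3]
```

View pics/w1.png

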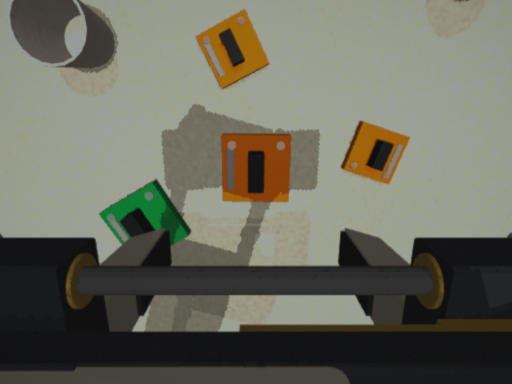

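The wrist view shows the orange module centred at about (256,168), with its rib running almost straight up the picture. Now I'll measure it.

```bash
cat > meas.py <<'E'
from h import *
def module(name):
    im,c,o=load(name)
    hsv=cv2.cvtColor(im,cv2.COLOR_RGB2HSV);H,S,V=cv2.split(hsv)
    m=(H>3)&(H<20)&(S>150)&(V>90)
    b=blobs(m,300)
    best=max(b,key=lambda q:cv2.minAreaRect(cast(c,q[:,0,:],18)[:,:2].astype(np.float32))[1][0])
    for z in (18,):
        r=cv2.minAreaRect(cast(c,best[:,0,:],z)[:,:2].astype(np.float32)); print('block',r)
    hull=np.zeros_like(H);cv2.fillPoly(hull,[best],1)
    k=hull.astype(bool)&(V<70)
    for q in blobs(k,40):
        print('px',cv2.minAreaRect(q)); print('rib@44',cv2.minAreaRect(cast(c,q[:,0,:],44)[:,:2].astype(np.float32)))
if __name__=='__main__':
    import sys; module(sys.argv[1])
E
python3 meas.py w1; python3 - <<'E'
import cv2
im=cv2.imread('pics/w1.png');cv2.imwrite('pics/w1c.png',cv2.resize(im[120:215,205:305],None,fx=5,fy=5,interpolation=cv2.INTER_NEAREST))
E
```

```text
block ((505.695556640625, -297.0333251953125), (79.17716979980469, 80.2682113647461), 67.56312561035156)
px ((255.5, 171.5), (41.0, 15.0), 90.0)
rib@44 ((506.6875305175781, -297.2567443847656), (16.734386444091797, 45.744083404541016), 68.26241302490234)
```

View pics/w1c.png

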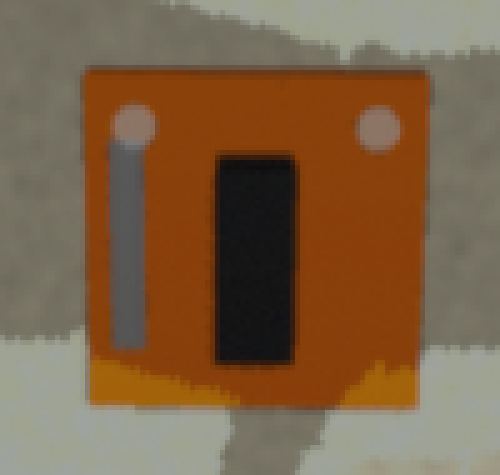

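```bash
python3 -c "
from h import *
plan(473.5,152,404,-0.124)"
```

```text
pos [ 504.1 -293.8  404.5] yaw -0.3813 tilt xyz [ 3.1411e+00  9.0000e-04 -3.8130e-01] F [-0.5  0.2 -0.6] w 91.8 t 1.4
offset mm in current axes [-194.3 -402.3    0.5] twist -14.74
offset mm after twist [ -85.5 -438.5    0.5]
```

Call:
play_rows:
  commands:
    - {"offset": [0, 0, 0], "twist": -7.4}
    - {"offset": [0, 0, 0], "twist": -7.3}
    - {"offset": [-0.008, -0.04, 0], "twist": 0}
    - {"offset": [-0.008, -0.04, 0], "twist": 0}
    - {"offset": [-0.008, -0.04, 0], "twist": 0}

```text
time: 1.9
tool_pos: [494.6, -171.3, 404.7]
tcp_rot: [3.141, 0.0, -0.127]
contact_force: [0.8, 0.3, 0.0]
grip_width: 91.8
```

Call:
play_rows:
  commands:
    - {"offset": [-0.008, -0.04, 0], "twist": 0}
    - {"offset": [-0.008, -0.04, 0], "twist": 0}
    - {"offset": [-0.008, -0.04, 0], "twist": 0}
    - {"offset": [-0.008, -0.04, 0], "twist": 0}
    - {"offset": [-0.008, -0.04, 0], "twist": 0}

```text
time: 2.4
tool_pos: [480.2, 32.4, 405.0]
tcp_rot: [3.141, -0.001, -0.127]
contact_force: [0.6, 0.1, 1.5]
grip_width: 91.8
```

Call:
play_rows:
  commands:
    - {"offset": [-0.008, -0.04, 0], "twist": 0}
    - {"offset": [-0.008, -0.04, 0], "twist": 0}
    - {"offset": [-0.006, -0.03, 0], "twist": 0}
    - {"offset": [0, 0, 0], "twist": 0}
    - {"offset": [0, 0, 0], "twist": 0}

```text
time: 2.9
tool_pos: [472.7, 143.5, 404.8]
tcp_rot: [3.141, -0.0, -0.124]
contact_force: [0.6, 0.2, -0.2]
grip_width: 91.6
```

```bash
python3 -c "
from h import *
plan(473.5,152,404,-0.124)
shoot('wrist','w2')"
```

```text
pos [472.7 143.5 404.8] yaw -0.1239 tilt xyz [ 3.1409e+00 -3.0000e-04 -1.2390e-01] F [ 0.6  0.2 -0.2] w 91.6 t 2.9
offset mm in current axes [-0.2 -8.6  0.8] twist 0.01
offset mm after twist [-0.2 -8.6  0.8]
```

View pics/w2.png

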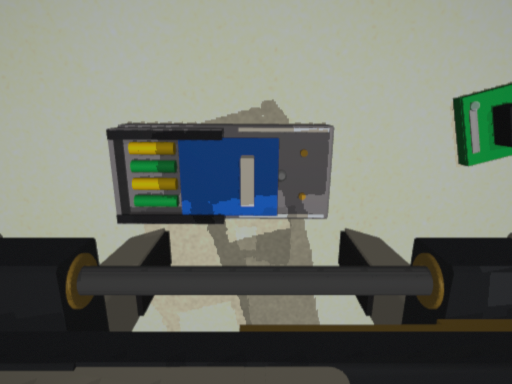

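```bash
python3 - <<'E'
from h import *
im,c,o=load('w2'); H,S,V=cv2.split(cv2.cvtColor(im,cv2.COLOR_RGB2HSV))
m=np.zeros_like(H,bool); m[130:225,170:290]=1
for b in blobs(m&(H>105)&(H<130)&(S>150)&(V>60),200)[:1]: print('cover',cv2.minAreaRect(cast(c,b[:,0,:],52)[:,:2].astype(np.float32)))
m[:]=0;m[145:215,230:265]=1
for b in blobs(m&(S<100)&(V>100),100): print('rib',cv2.boundingRect(b),cv2.minAreaRect(cast(c,b[:,0,:],73)[:,:2].astype(np.float32)))
print('pin',cast(c,[[281.5,176]],41))
cv2.imwrite('pics/w2c.png',cv2.resize(im[115:230,100:340,::-1],None,fx=3.3,fy=3.3,interpolation=cv2.INTER_NEAREST))
E
```

```text
cover ((474.5780334472656, 169.6833953857422), (105.564697265625, 84.8007583618164), 82.95728302001953)
rib (240, 158, 14, 49) ((471.9928283691406, 150.2061767578125), (13.414850234985352, 49.99386215209961), 82.89604187011719)
pin [[467.06227589 112.21773018  41.        ]]
```

View pics/w2c.png

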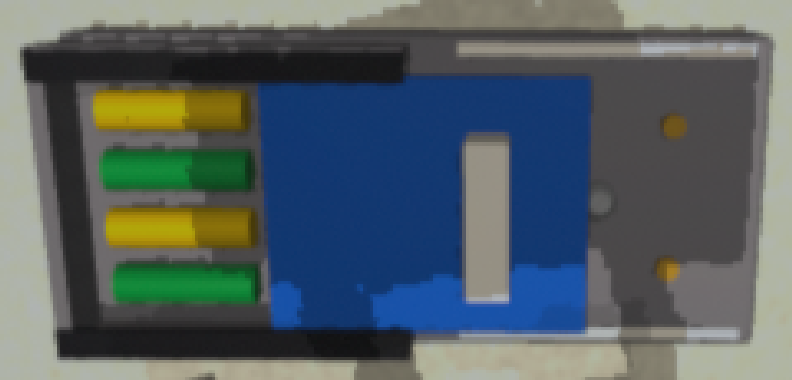

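```bash
python3 -c "
from h import *
plan(472,150.2,237,-0.123)"
```

```text
pos [472.8 143.  404.8] yaw -0.125 tilt xyz [ 3.1409e+00 -1.0000e-04 -1.2500e-01] F [-0.1  0.1 -0.2] w 92.0 t 2.95
offset mm in current axes [ -1.7  -7.1 167.8] twist -0.12
offset mm after twist [ -1.7  -7.  167.8]
```

Call:
play_rows:
  commands:
    - {"offset": [-0.002, -0.007, 0.02], "twist": -0.1}
    - {"offset": [0, 0, 0.035], "twist": 0}
    - {"offset": [0, 0, 0.035], "twist": 0}
    - {"offset": [0, 0, 0.03], "twist": 0}
    - {"offset": [0, 0, 0.02], "twist": 0}

```text
time: 3.45
tool_pos: [471.5, 149.5, 262.8]
tcp_rot: [3.14, 0.002, -0.125]
contact_force: [0.1, 0.2, 0.6]
grip_width: 92.2
```

Call:
play_rows:
  commands:
    - {"offset": [0, 0, 0.012], "twist": 0}
    - {"offset": [0, 0, 0.008], "twist": 0}
    - {"offset": [0, 0, 0.005], "twist": 0}
    - {"offset": [0, 0, 0], "twist": 0}
    - {"offset": [0, 0, 0], "twist": 0}

```text
time: 3.95
tool_pos: [472.0, 151.6, 240.4]
tcp_rot: [-3.141, -0.001, -0.122]
contact_force: [0.5, -0.5, -0.3]
grip_width: 92.1
```

```bash
python3 -c "
from h import *
plan(472,150.2,236,-0.123)
shoot('side','s1',(120,200,360,384),3)"
```

```text
pos [472.  151.6 240.4] yaw -0.1218 tilt xyz [-3.1413e+00 -1.4000e-03 -1.2180e-01] F [ 0.5 -0.5 -0.3] w 92.1 t 3.95
offset mm in current axes [0.2 1.4 4.4] twist 0.07
offset mm after twist [0.2 1.4 4.4]
```

View pics/s1.png

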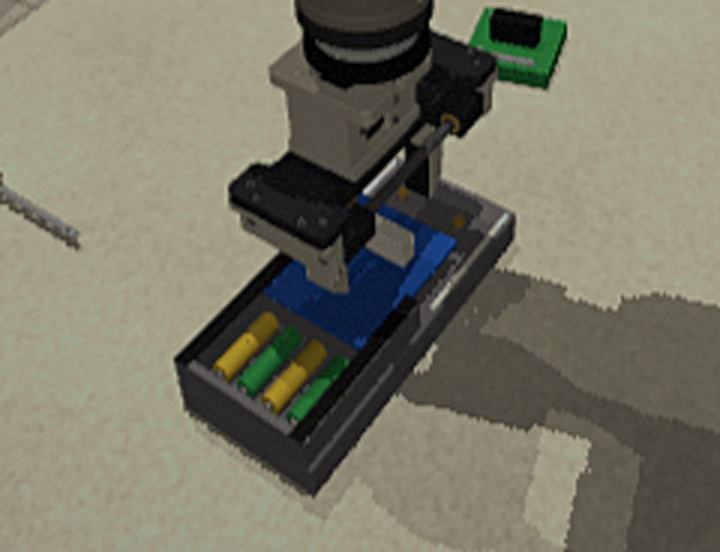

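The fingers straddle the white rib. I'll go down a little and close.

Call:
play_rows:
  commands:
    - {"offset": [0, 0.001, 0.003], "twist": 0}
    - {"offset": [0, 0, 0], "twist": 0}

```text
time: 4.2
tool_pos: [471.5, 150.7, 236.7]
tcp_rot: [3.142, -0.0, -0.122]
contact_force: [-1.6, 1.3, 0.3]
grip_width: 92.1
```

Call:
play_rows:
  commands:
    - {"offset": [0, 0, 0], "twist": 0}
    - {"offset": [0, 0, 0], "twist": 0}
    - {"offset": [0, 0, 0], "twist": 0}
    - {"offset": [0, 0, 0], "twist": 0}
    - {"offset": [0, 0, 0], "twist": 0}
  jaw: 255

```text
time: 4.7
tool_pos: [471.6, 150.7, 236.7]
tcp_rot: [3.142, -0.0, -0.122]
contact_force: [0.4, -0.4, 0.4]
grip_width: 56.5
```

Call:
play_rows:
  commands:
    - {"offset": [0, 0, 0], "twist": 0}
    - {"offset": [0, 0, 0], "twist": 0}
    - {"offset": [0, 0, 0], "twist": 0}

```text
time: 5.0
tool_pos: [471.6, 150.7, 236.7]
tcp_rot: [3.142, -0.0, -0.122]
contact_force: [-0.3, -0.3, -0.2]
grip_width: 32.3
```

Call:
play_rows:
  commands:
    - {"offset": [0, 0, 0], "twist": 0}
    - {"offset": [0, 0, 0], "twist": 0}
    - {"offset": [0, 0, 0], "twist": 0}
    - {"offset": [0, 0, 0], "twist": 0}

```text
time: 5.4
tool_pos: [471.6, 150.7, 236.7]
tcp_rot: [-3.142, -0.0, -0.122]
contact_force: [-0.2, -0.1, -0.2]
grip_width: 13.9
```

Call:
play_rows:
  commands:
    - {"offset": [0, -0.01, 0], "twist": 0}
    - {"offset": [0, -0.01, 0], "twist": 0}
    - {"offset": [0, -0.01, 0], "twist": 0}
    - {"offset": [0, -0.01, 0], "twist": 0}
    - {"offset": [0, -0.005, 0], "twist": 0}

```text
time: 5.9
tool_pos: [477.3, 196.6, 236.7]
tcp_rot: [-3.141, -0.001, -0.121]
contact_force: [2.7, -1.5, -0.5]
grip_width: 13.9
```

Call:
play_rows:
  commands:
    - {"offset": [0, -0.003, 0], "twist": 0}
    - {"offset": [0, -0.003, 0], "twist": 0}
    - {"offset": [0, -0.002, 0], "twist": 0}

```text
time: 6.2
tool_pos: [478.3, 203.4, 236.7]
tcp_rot: [-3.142, -0.001, -0.122]
contact_force: [4.5, -1.9, -1.8]
grip_width: 13.7
```

```bash
python3 -c "
from h import *
plan(472,150.2,236,-0.123)
shoot('top','t1',(80,180,240,300),5)"
```

```text
pos [478.3 203.4 236.7] yaw -0.1218 tilt xyz [-3.1416e+00 -7.0000e-04 -1.2180e-01] F [ 4.5 -1.9 -1.8] w 13.7 t 6.2
offset mm in current axes [ 0.2 53.6  0.7] twist 0.07
offset mm after twist [ 0.3 53.6  0.7]
```

View pics/t1.png

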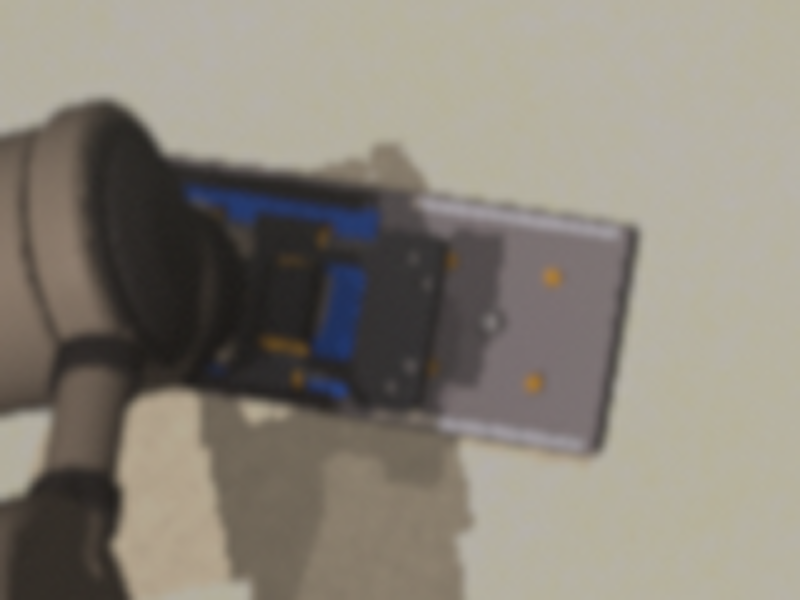

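Call:
play_rows:
  commands:
    - {"offset": [0.0005, -0.003, 0], "twist": 0}
    - {"offset": [0.0005, -0.003, 0], "twist": 0}

```text
time: 6.45
tool_pos: [479.4, 209.1, 236.7]
tcp_rot: [3.141, 0.001, -0.122]
contact_force: [-0.5, -1.3, 2.3]
grip_width: 13.9
```

Call:
play_rows:
  commands:
    - {"offset": [0, -0.002, 0], "twist": 0}
    - {"offset": [0, -0.002, 0], "twist": 0}

```text
time: 6.65
tool_pos: [479.9, 213.3, 236.7]
tcp_rot: [3.141, 0.001, -0.122]
contact_force: [-0.5, -1.2, 2.1]
grip_width: 14.0
```

Call:
play_rows:
  commands:
    - {"offset": [0, -0.002, 0], "twist": 0}
    - {"offset": [0, -0.001, 0], "twist": 0}

```text
time: 6.85
tool_pos: [480.3, 216.2, 236.7]
tcp_rot: [3.141, 0.001, -0.122]
contact_force: [-2.2, -6.5, 3.7]
grip_width: 14.2
```

Call:
play_rows:
  commands:
    - {"offset": [0, -0.001, 0], "twist": 0}
    - {"offset": [0, -0.001, 0], "twist": 0}
    - {"offset": [0, 0, 0], "twist": 0}

```text
time: 7.15
tool_pos: [480.5, 216.8, 236.7]
tcp_rot: [3.138, 0.002, -0.121]
contact_force: [-3.0, -10.7, 6.1]
grip_width: 13.6
```

Call:
play_rows:
  commands:
    - {"offset": [0, 0, 0], "twist": 0}
    - {"offset": [0, 0, 0], "twist": 0}

```text
time: 7.35
tool_pos: [480.5, 216.8, 236.7]
tcp_rot: [3.138, 0.002, -0.121]
contact_force: [-2.8, -10.4, 5.1]
grip_width: 13.8
```

Call:
play_rows:
  commands:
    - {"offset": [0, 0, 0], "twist": 0}
    - {"offset": [0, 0.001, 0], "twist": 0}
    - {"offset": [0, 0, 0], "twist": 0}
    - {"offset": [0, 0, 0], "twist": 0}
    - {"offset": [0, 0, 0], "twist": 0}
  jaw: 0

```text
time: 7.85
tool_pos: [480.7, 217.2, 236.6]
tcp_rot: [-3.142, -0.0, -0.122]
contact_force: [-0.2, -0.8, -0.2]
grip_width: 49.4
```

Call:
play_rows:
  commands:
    - {"offset": [0, 0, -0.01], "twist": 0}
    - {"offset": [0, 0, -0.02], "twist": 0}
    - {"offset": [0, 0.01, -0.04], "twist": 0}
    - {"offset": [0, 0.02, -0.05], "twist": 0}
    - {"offset": [0, 0.03, -0.04], "twist": 0}

```text
time: 8.35
tool_pos: [473.3, 159.2, 396.0]
tcp_rot: [-3.141, -0.002, -0.12]
contact_force: [1.0, -0.2, 0.8]
grip_width: 88.7
```

Call:
play_rows:
  commands:
    - {"offset": [0, 0.035, -0.005], "twist": 0}
    - {"offset": [0, 0.01, -0.003], "twist": 0}
    - {"offset": [0, 0, 0], "twist": 0}
    - {"offset": [0, 0, 0], "twist": 0}

```text
time: 8.75
tool_pos: [468.1, 114.7, 400.8]
tcp_rot: [-3.141, 0.001, -0.122]
contact_force: [0.6, 0.3, -0.4]
grip_width: 91.5
```

```bash
python3 -c "
from h import *
plan(467,112,404,-0.123)
shoot('wrist','w3')
im=np.load('pics/w3.npy');cv2.imwrite('pics/w3c.png',cv2.resize(im[115:235,60:340,::-1],None,fx=2.8,fy=2.8,interpolation=cv2.INTER_NEAREST))"
```

```text
pos [468.1 114.7 400.8] yaw -0.1221 tilt xyz [-3.1412e+00  7.0000e-04 -1.2210e-01] F [ 0.6  0.3 -0.4] w 91.5 t 8.75
offset mm in current axes [-0.7  2.8 -3.2] twist 0.05
offset mm after twist [-0.7  2.8 -3.2]
```

View pics/w3.png

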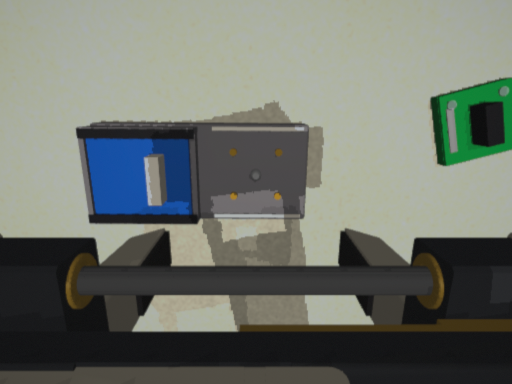

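View pics/w3c.png

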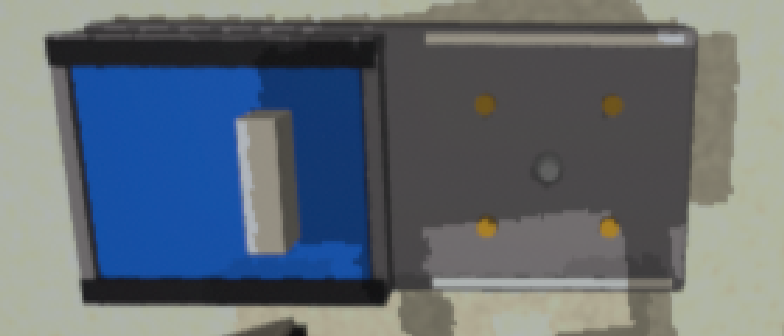

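The cover is shut against the end wall. All four studs are clear, at about (233,152), (279,153), (234,196) and (278,196), with the pin at (255,175). Next I'll measure the pin from the studs.

```bash
python3 - <<'E'
from h import *
im,c,o=load('w3'); H,S,V=cv2.split(cv2.cvtColor(im,cv2.COLOR_RGB2HSV))
m=np.zeros_like(H,bool); m[135:210,215:300]=1
P=[]
for b in blobs(m&(H>10)&(H<28)&(S>130),8):
    M=cv2.moments(b); uv=(M['m10']/M['m00'],M['m01']/M['m00']); w=cast(c,[uv],34.5)[0]; P.append(w); print(np.round(uv,1),np.round(w,1))
P=np.array(P);ctr=P.mean(0);print('stud centre',ctr)
d=P[:,:2]-ctr[:2]; a=np.degrees(np.arctan2(d[:,1],d[:,0])); print((a+45)%90-45-0, np.hypot(*d.T))
# pin: bright top
g=im.astype(int).sum(2)[165:187,245:267]; 
print((g//3))
print(proj(c,[[*ctr[:2],42]]))
E
```

```text
[233.2 195.2] [446.1 140.6  34.5]
[232.7 151.8] [495.1 134.2  34.5]
[278.1 152. ] [488.9  84.8  34.5]
[277.1 195.7] [439.5  91.   34.5]
stud centre [467.38276023 112.64363076  34.5       ]
[37.35747042 37.86803028 37.7394651  37.82800675] [35.13955934 35.12063951 35.16294961 35.3548693 ]
[[74 75 75 74 74 74 74 74 74 74 74 75 75 75 74 75 75 74 75 75 75 74]
 [75 75 74 75 75 74 75 74 74 75 74 74 75 74 74 75 74 75 75 74 75 74]
 [75 74 75 74 74 74 74 74 75 74 74 74 74 75 74 75 74 75 74 75 74 74]
 [75 75 75 75 74 74 74 74 73 71 71 71 72 74 75 75 75 74 75 74 74 75]
 [74 74 74 74 74 75 73 70 68 67 67 68 68 70 73 74 74 74 75 74 75 74]
 [74 74 74 74 74 73 70 65 66 68 70 70 69 68 69 74 74 74 74 74 73 74]
 [74 74 74 74 74 71 65 65 71 74 76 77 74 71 68 71 74 74 74 74 74 74]
 [74 74 74 74 73 69 66 70 76 81 84 83 80 75 70 68 73 74 74 74 74 74]
 [74 75 74 74 72 67 67 75 83 90 92 90 88 80 74 69 73 74 74 74 74 74]
 [74 74 73 73 67 63 68 78 90 95 95 94 93 87 76 69 71 73 74 73 74 74]
 [74 74 74 72 63 61 68 81 94 96 95 95 96 92 76 68 70 74 74 74 74 74]
 [74 74 74 72 63 60 65 78 94 95 95 96 97 92 71 65 72 74 74 74 74 74]
 [74 74 74 72 64 61 60 72 88 94 95 97 95 87 68 64 73 74 74 74 74 74]
 [74 74 74 73 69 63 59 63 75 89 94 94 87 74 63 66 73 73 74 74 75 74]
 [74 74 74 74 73 70 66 59 62 72 76 77 70 63 65 71 74 74 74 74 73 74]
 [74 75 74 74 74 73 72 67 62 60 59 62 65 68 71 73 74 74 74 74 75 74]
 [74 74 74 74 74 74 74 73 69 63 62 68 71 73 74 74 74 74 74 74 74 74]
 [74 74 74 74 74 74 74 74 73 70 70 73 73 74 75 74 74 74 74 74 75 74]
 [74 74 74 74 74 74 74 74 74 73 73 74 74 73 74 74 74 74 75 74 74 74]
 [74 73 74 74 74 74 74 73 74 74 74 74 74 74 75 74 74 74 74 74 74 74]
 [74 74 74 73 74 74 74 74 73 74 74 74 74 74 74 74 74 74 74 74 74 74]
 [74 73 73 74 74 74 74 74 74 74 73 74 74 74 74 74 74 73 73 74 74 73]]
[[255.28991899 175.50091499]]
```

```bash
python3 -c "
from h import *
plan(505.8,-297,401,-0.391)"
```

```text
pos [468.1 115.  400.6] yaw -0.1213 tilt xyz [-3.1415e+00  1.2000e-03 -1.2130e-01] F [-1.3 -0.8  0.3] w 91.5 t 8.8
offset mm in current axes [ 87.3 404.4  -0.6] twist 15.45
offset mm after twist [191.9 366.6  -0.4]
```

Call:
play_rows:
  commands:
    - {"offset": [0, 0, 0], "twist": 7.7}
    - {"offset": [0, 0, 0], "twist": 7.7}
    - {"offset": [0.019, 0.037, 0], "twist": 0}
    - {"offset": [0.019, 0.037, 0], "twist": 0}
    - {"offset": [0.019, 0.037, 0], "twist": 0}

```text
time: 9.3
tool_pos: [478.9, -10.0, 400.3]
tcp_rot: [3.142, 0.001, -0.388]
contact_force: [1.0, -0.7, -0.3]
grip_width: 91.8
```

Call:
play_rows:
  commands:
    - {"offset": [0.019, 0.037, 0], "twist": 0}
    - {"offset": [0.019, 0.037, 0], "twist": 0}
    - {"offset": [0.019, 0.037, 0], "twist": 0}
    - {"offset": [0.019, 0.037, 0], "twist": 0}
    - {"offset": [0.019, 0.037, 0], "twist": 0}

```text
time: 9.8
tool_pos: [496.7, -218.0, 400.2]
tcp_rot: [-3.141, 0.002, -0.389]
contact_force: [1.5, 0.7, 0.3]
grip_width: 91.6
```

Call:
play_rows:
  commands:
    - {"offset": [0.019, 0.037, 0], "twist": 0}
    - {"offset": [0.019, 0.03, 0], "twist": 0}
    - {"offset": [0.002, 0.004, 0], "twist": 0}
    - {"offset": [0, 0, 0], "twist": 0}
    - {"offset": [0, 0, 0], "twist": 0}

```text
time: 10.3
tool_pos: [506.4, -296.7, 400.5]
tcp_rot: [-3.141, 0.002, -0.389]
contact_force: [-0.2, -0.0, 0.7]
grip_width: 91.2
```

```bash
python3 -c "
from h import *
plan(505.8,-297,401,-0.391)
shoot('wrist','w4')"; python3 meas.py w4
```

```text
pos [ 506.4 -296.7  400.5] yaw -0.3891 tilt xyz [-3.1407e+00  1.6000e-03 -3.8910e-01] F [-0.2 -0.   0.7] w 91.2 t 10.3
offset mm in current axes [-0.4  0.5 -0.5] twist 0.11
offset mm after twist [-0.4  0.5 -0.5]
block ((505.42144775390625, -296.9542541503906), (79.26506805419922, 79.52702331542969), 67.76988983154297)
px ((253.5, 174.5), (41.0, 15.0), 90.0)
rib@44 ((507.06396484375, -297.1313781738281), (16.591054916381836, 45.47126007080078), 67.7706527709961)
```

Call:
play_rows:
  commands:
    - {"offset": [-0.0005, 0.0005, 0.03], "twist": 0}
    - {"offset": [0, 0, 0.04], "twist": 0}
    - {"offset": [0, 0, 0.04], "twist": 0}
    - {"offset": [0, 0, 0.035], "twist": 0}
    - {"offset": [0, 0, 0.025], "twist": 0}

```text
time: 10.85
tool_pos: [505.1, -296.4, 229.2]
tcp_rot: [-3.141, 0.002, -0.389]
contact_force: [0.4, 0.3, 0.2]
grip_width: 91.8
```

Call:
play_rows:
  commands:
    - {"offset": [0, 0, 0.012], "twist": 0}
    - {"offset": [0, 0, 0.008], "twist": 0}
    - {"offset": [0, 0, 0.003], "twist": 0}
    - {"offset": [0, 0, 0], "twist": 0}
    - {"offset": [0, 0, 0], "twist": 0}

```text
time: 11.35
tool_pos: [505.7, -298.6, 209.4]
tcp_rot: [3.141, -0.002, -0.39]
contact_force: [-0.5, 0.4, 0.1]
grip_width: 91.9
```

```bash
python3 -c "
from h import *
plan(505.8,-297,199,-0.389)"
```

```text
pos [ 505.7 -298.6  209.4] yaw -0.3904 tilt xyz [ 3.1409e+00 -2.1000e-03 -3.9040e-01] F [-0.5  0.4  0.1] w 91.9 t 11.35
offset mm in current axes [-0.5 -1.6 10.4] twist -0.08
offset mm after twist [-0.5 -1.6 10.4]
```

Call:
play_rows:
  commands:
    - {"offset": [-0.0005, -0.001, 0.006], "twist": 0}
    - {"offset": [0, 0, 0.004], "twist": 0}
    - {"offset": [0, 0, 0], "twist": 0}
    - {"offset": [0, 0, 0], "twist": 0}

```text
time: 11.75
tool_pos: [505.2, -297.4, 198.0]
tcp_rot: [-3.142, 0.0, -0.391]
contact_force: [-0.4, -0.8, -0.1]
grip_width: 91.9
```

```bash
python3 -c "
from h import *
plan(505.8,-297,199,-0.389)
shoot('side','s2',(230,130,400,250),4)"
```

```text
pos [ 505.2 -297.4  198. ] yaw -0.3906 tilt xyz [-3.1416e+00  3.0000e-04 -3.9060e-01] F [-0.4 -0.8 -0.1] w 91.9 t 11.75
offset mm in current axes [ 0.4 -0.6 -1. ] twist -0.09
offset mm after twist [ 0.4 -0.6 -1. ]
```

View pics/s2.png

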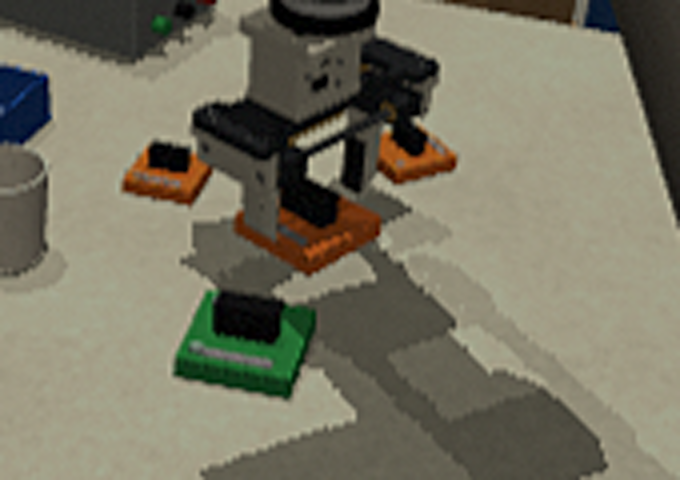

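The side view shows the fingers straddling the large orange module's rib. Closing now; 18 mm needs about 0.9 s.

Call:
play_rows:
  commands:
    - {"offset": [0.0005, 0, -0.001], "twist": 0}
    - {"offset": [0, 0, 0], "twist": 0}
    - {"offset": [0, 0, 0], "twist": 0}
    - {"offset": [0, 0, 0], "twist": 0}
    - {"offset": [0, 0, 0], "twist": 0}
  jaw: 255

```text
time: 12.3
tool_pos: [505.7, -297.6, 199.2]
tcp_rot: [3.142, -0.0, -0.391]
contact_force: [0.4, -0.7, -0.6]
grip_width: 56.3
```

Call:
play_rows:
  commands:
    - {"offset": [0, 0, 0], "twist": 0}
    - {"offset": [0, 0, 0], "twist": 0}
    - {"offset": [0, 0, 0], "twist": 0}
    - {"offset": [0, 0, 0], "twist": 0}
    - {"offset": [0, 0, 0], "twist": 0}

```text
time: 12.8
tool_pos: [505.7, -297.5, 199.2]
tcp_rot: [-3.142, -0.0, -0.391]
contact_force: [0.5, 0.6, 1.1]
grip_width: 17.7
```

Call:
play_rows:
  commands:
    - {"offset": [0, 0, 0], "twist": 0}
    - {"offset": [0, 0, 0], "twist": 0}
    - {"offset": [0, 0, 0], "twist": 0}

```text
time: 13.1
tool_pos: [505.7, -297.5, 199.2]
tcp_rot: [-3.142, -0.0, -0.391]
contact_force: [1.7, 1.1, 0.4]
grip_width: 17.7
```

```bash
python3 -c "
from h import *
plan(505.8,-297,404,-0.389)"
```

```text
pos [ 505.7 -297.5  199.2] yaw -0.3905 tilt xyz [-3.1416 -0.     -0.3905] F [1.7 1.1 0.4] w 17.7 t 13.1
offset mm in current axes [-1.000e-01 -5.000e-01 -2.048e+02] twist -0.09
offset mm after twist [-1.000e-01 -5.000e-01 -2.048e+02]
```

Call:
play_rows:
  commands:
    - {"offset": [0, 0, -0.01], "twist": 0}
    - {"offset": [0, 0, -0.02], "twist": 0}
    - {"offset": [0, 0, -0.03], "twist": 0}
    - {"offset": [0, 0, -0.04], "twist": 0}
    - {"offset": [0, 0, -0.03], "twist": 0}

```text
time: 13.6
tool_pos: [505.6, -297.6, 331.9]
tcp_rot: [3.141, -0.002, -0.391]
contact_force: [1.0, -0.3, -1.5]
grip_width: 18.3
```

Call:
play_rows:
  commands:
    - {"offset": [0, 0, 0], "twist": -5}
    - {"offset": [0, 0, 0], "twist": -5}
    - {"offset": [0, 0, 0], "twist": -5}
    - {"offset": [0, 0, 0], "twist": 0}

```text
time: 14.0
tool_pos: [505.5, -297.5, 329.7]
tcp_rot: [3.141, -0.0, -0.128]
contact_force: [-0.2, -0.2, -1.5]
grip_width: 17.7
```

```bash
python3 -c "
from h import *
plan(467.4,112.6,330,-0.1274)
shoot('wrist','w5')"
```

```text
pos [ 505.5 -297.5  329.7] yaw -0.1281 tilt xyz [ 3.1413e+00 -2.0000e-04 -1.2810e-01] F [-0.2 -0.2 -1.5] w 17.7 t 14.0
offset mm in current axes [-9.020e+01 -4.019e+02 -4.000e-01] twist -0.04
offset mm after twist [-8.990e+01 -4.019e+02 -3.000e-01]
```

View pics/w5.png

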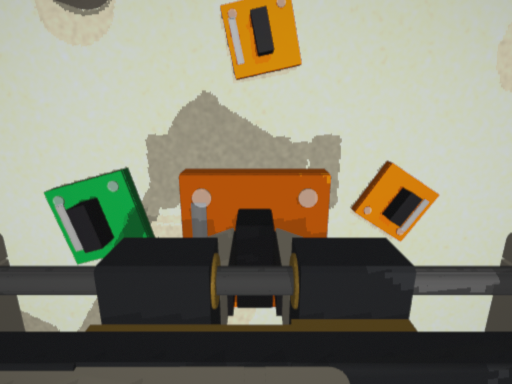

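```bash
python3 - <<'E'
from h import *
im,c,o=load('w5')
print(im[160:185,255].tolist())
print(im[185,174:186].tolist(), im[185,322:336].tolist())
z=o['tool_pos'][2]; rm=R.from_euler('xyz',o['tcp_rot']).as_matrix()
for v in (170,172,174,176):
  for dz in (181.2,199.2):
    print(v,dz,np.round((rm.T@(cast(c,[[255,v]],z-dz)[0]-o['tool_pos'])),1))
cv2.imwrite('pics/w5c.png',cv2.resize(im[160:245,170:340,::-1],None,fx=4.5,fy=4.5,interpolation=cv2.INTER_NEAREST))
E
```

```text
[[156, 151, 130], [155, 150, 130], [154, 149, 129], [153, 148, 128], [153, 148, 129], [153, 148, 129], [154, 148, 129], [152, 145, 125], [137, 112, 89], [120, 71, 36], [115, 56, 10], [114, 54, 10], [117, 56, 10], [132, 62, 10], [132, 62, 10], [156, 72, 10], [176, 80, 10], [179, 83, 10], [180, 83, 10], [180, 83, 10], [180, 84, 10], [180, 83, 10], [180, 83, 10], [180, 83, 10], [180, 83, 10]]
[[160, 155, 134], [157, 152, 132], [153, 148, 129], [152, 147, 127], [151, 138, 117], [155, 96, 53], [174, 82, 10], [179, 82, 10], [180, 82, 10], [180, 82, 10], [180, 82, 10], [180, 82, 10]] [[180, 83, 10], [180, 83, 10], [179, 83, 10], [179, 83, 10], [180, 83, 10], [180, 83, 10], [179, 83, 10], [172, 84, 10], [155, 106, 71], [157, 149, 128], [156, 152, 132], [154, 149, 129], [152, 147, 128], [153, 148, 128]]
170 181.2 [ 41.2   1.4 181.2]
170 199.2 [ 37.6   1.5 199.2]
172 181.2 [ 40.2   1.4 181.2]
172 199.2 [ 36.5   1.5 199.2]
174 181.2 [ 39.1   1.4 181.2]
174 199.2 [ 35.3   1.5 199.2]
176 181.2 [ 38.    1.4 181.2]
176 199.2 [ 34.1   1.5 199.2]
```

View pics/w5c.png

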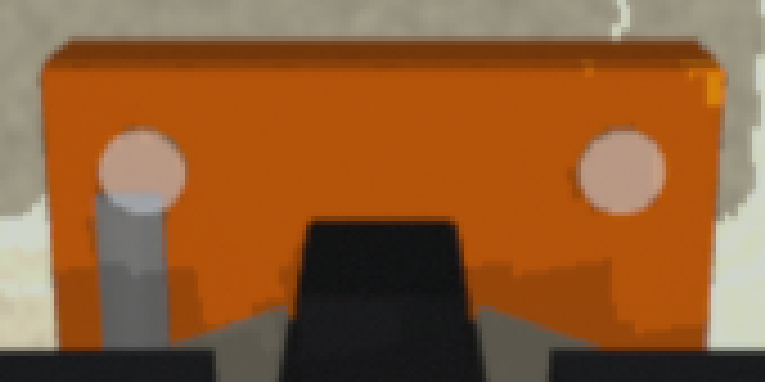

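Call:
play_rows:
  commands:
    - {"offset": [-0.004, -0.018, 0], "twist": 0}
    - {"offset": [-0.008, -0.036, 0], "twist": 0}
    - {"offset": [-0.008, -0.036, 0], "twist": 0}
    - {"offset": [-0.008, -0.036, 0], "twist": 0}
    - {"offset": [-0.008, -0.036, 0], "twist": 0}

```text
time: 14.55
tool_pos: [490.4, -131.0, 329.4]
tcp_rot: [3.141, -0.0, -0.132]
contact_force: [0.3, -0.1, -1.3]
grip_width: 17.6
```

Call:
play_rows:
  commands:
    - {"offset": [-0.008, -0.036, 0], "twist": 0}
    - {"offset": [-0.008, -0.036, 0], "twist": 0}
    - {"offset": [-0.008, -0.036, 0], "twist": 0}
    - {"offset": [-0.008, -0.036, 0], "twist": 0}
    - {"offset": [-0.008, -0.036, 0], "twist": 0}

```text
time: 15.05
tool_pos: [473.8, 52.8, 329.5]
tcp_rot: [3.141, -0.001, -0.131]
contact_force: [0.5, 0.3, -1.1]
grip_width: 17.5
```

Call:
play_rows:
  commands:
    - {"offset": [-0.007, -0.03, 0], "twist": 0}
    - {"offset": [-0.005, -0.02, 0], "twist": 0}
    - {"offset": [-0.002, -0.01, 0], "twist": 0}
    - {"offset": [0, 0, 0], "twist": 0}
    - {"offset": [0, 0, 0], "twist": 0}

```text
time: 15.55
tool_pos: [468.2, 112.1, 329.2]
tcp_rot: [3.141, -0.0, -0.13]
contact_force: [0.7, -0.8, -0.7]
grip_width: 17.6
```

```bash
python3 -c "
from h import *
plan(467.6,113,260,-0.1274)"
```

```text
pos [468.2 112.1 329.2] yaw -0.1295 tilt xyz [ 3.1411e+00 -2.0000e-04 -1.2950e-01] F [ 0.7 -0.8 -0.7] w 17.6 t 15.55
offset mm in current axes [-0.7 -0.8 69.2] twist -0.12
offset mm after twist [-0.7 -0.8 69.2]
```

Call:
play_rows:
  commands:
    - {"offset": [-0.0005, -0.001, 0.02], "twist": -0.1}
    - {"offset": [0, 0, 0.02], "twist": 0}
    - {"offset": [0, 0, 0.02], "twist": 0}
    - {"offset": [0, 0, 0.01], "twist": 0}
    - {"offset": [0, 0, 0], "twist": 0}

```text
time: 16.05
tool_pos: [467.6, 112.8, 258.1]
tcp_rot: [3.141, 0.003, -0.129]
contact_force: [0.0, 0.2, -1.4]
grip_width: 17.9
```

Call:
play_rows:
  commands:
    - {"offset": [0, 0, 0], "twist": 0}
    - {"offset": [0, 0, 0], "twist": 0}

```text
time: 16.25
tool_pos: [468.1, 113.5, 260.1]
tcp_rot: [-3.141, -0.002, -0.128]
contact_force: [-0.7, 0.5, -1.5]
grip_width: 17.3
```

```bash
python3 -c "
from h import *
plan(467.6,113,246,-0.1274)
shoot('side','s3',(120,180,330,340),3.5)
shoot('wrist','w6')"
```

```text
pos [468.1 113.5 260.1] yaw -0.1275 tilt xyz [-3.1413e+00 -1.9000e-03 -1.2750e-01] F [-0.7  0.5 -1.5] w 17.3 t 16.25
offset mm in current axes [-0.5  0.6 14.1] twist -0.01
offset mm after twist [-0.5  0.6 14.1]
```

View pics/s3.png

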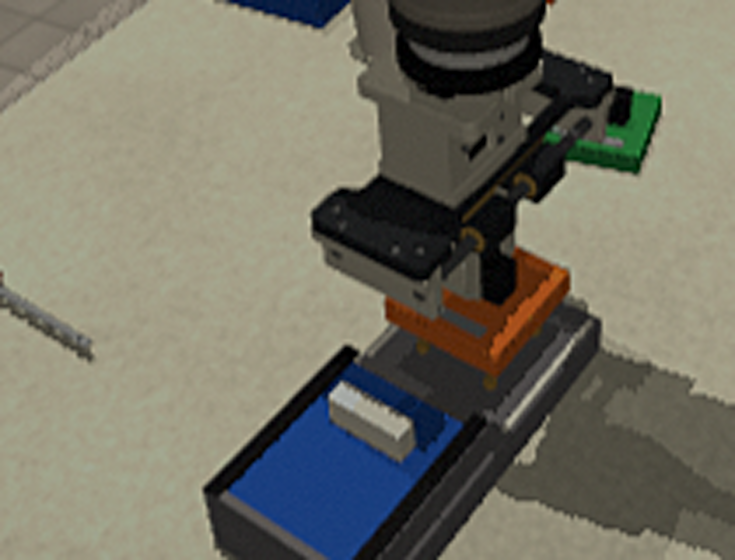

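View pics/w6.png

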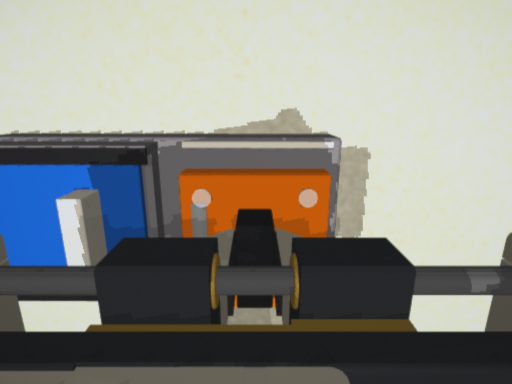

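Call:
play_rows:
  commands:
    - {"offset": [-0.0004, 0.0004, 0.007], "twist": 0}
    - {"offset": [0, 0, 0.007], "twist": 0}
    - {"offset": [0, 0, 0], "twist": 0}
    - {"offset": [0, 0, 0], "twist": 0}

```text
time: 16.75
tool_pos: [467.2, 113.4, 244.7]
tcp_rot: [3.141, 0.001, -0.127]
contact_force: [-0.0, -0.6, -2.1]
grip_width: 17.6
```

```bash
python3 -c "
from h import *
plan(467.6,113,242,-0.1274)"
```

```text
pos [467.2 113.4 244.7] yaw -0.127 tilt xyz [ 3.1413e+00  8.0000e-04 -1.2700e-01] F [-0.  -0.6 -2.1] w 17.6 t 16.75
offset mm in current axes [0.5 0.3 2.7] twist 0.03
offset mm after twist [0.5 0.3 2.7]
```

Call:
play_rows:
  commands:
    - {"offset": [0.0003, 0.0002, 0.0015], "twist": 0}
    - {"offset": [0, 0, 0.0015], "twist": 0}
    - {"offset": [0, 0, 0], "twist": 0}

```text
time: 17.05
tool_pos: [467.5, 113.1, 242.0]
tcp_rot: [3.141, 0.0, -0.127]
contact_force: [-0.0, 0.6, -2.8]
grip_width: 17.7
```

Call:
play_rows:
  commands:
    - {"offset": [0, 0, 0.0015], "twist": 0}
    - {"offset": [0, 0, 0.001], "twist": 0}
    - {"offset": [0, 0, 0], "twist": 0}

```text
time: 17.35
tool_pos: [467.4, 113.1, 239.5]
tcp_rot: [3.141, 0.0, -0.127]
contact_force: [-0.3, 0.2, -1.6]
grip_width: 17.9
```

Call:
play_rows:
  commands:
    - {"offset": [0, 0, 0.0015], "twist": 0}
    - {"offset": [0, 0, 0], "twist": 0}

```text
time: 17.55
tool_pos: [467.5, 113.1, 237.9]
tcp_rot: [3.141, 0.0, -0.127]
contact_force: [0.8, 0.4, -1.6]
grip_width: 17.7
```

Past the pin top with no extra force, so the pin is in the socket. I'll go on down to the studs.

Call:
play_rows:
  commands:
    - {"offset": [0, 0, 0.0015], "twist": 0}
    - {"offset": [0, 0, 0.001], "twist": 0}
    - {"offset": [0, 0, 0], "twist": 0}

```text
time: 17.85
tool_pos: [467.4, 113.1, 235.5]
tcp_rot: [3.141, 0.0, -0.127]
contact_force: [-0.6, -0.2, -1.0]
grip_width: 17.8
```

Call:
play_rows:
  commands:
    - {"offset": [0, 0, 0.001], "twist": 0}
    - {"offset": [0, 0, 0.0005], "twist": 0}
    - {"offset": [0, 0, 0], "twist": 0}
    - {"offset": [0, 0, 0], "twist": 0}

```text
time: 18.25
tool_pos: [467.5, 113.2, 234.1]
tcp_rot: [3.142, -0.0, -0.127]
contact_force: [0.3, 0.2, -0.2]
grip_width: 17.8
```

Call:
play_rows:
  commands:
    - {"offset": [0, 0, 0.001], "twist": 0}
    - {"offset": [0, 0, 0.001], "twist": 0}
    - {"offset": [0, 0, 0], "twist": 0}

```text
time: 18.55
tool_pos: [467.5, 113.2, 232.2]
tcp_rot: [3.142, -0.0, -0.127]
contact_force: [-1.1, -0.3, 3.6]
grip_width: 17.7
```

Call:
play_rows:
  commands:
    - {"offset": [0, 0, 0.001], "twist": 0}
    - {"offset": [0, 0, 0.001], "twist": 0}
    - {"offset": [0, 0, 0], "twist": 0}

```text
time: 18.85
tool_pos: [467.5, 113.1, 230.2]
tcp_rot: [3.142, -0.0, -0.127]
contact_force: [-2.4, 0.2, 5.7]
grip_width: 17.9
```

Call:
play_rows:
  commands:
    - {"offset": [0, 0, 0.001], "twist": 0}
    - {"offset": [0, 0, 0.0005], "twist": 0}
    - {"offset": [0, 0, 0], "twist": 0}

```text
time: 19.15
tool_pos: [467.5, 113.2, 229.1]
tcp_rot: [3.142, -0.0, -0.127]
contact_force: [-3.5, -1.2, 8.3]
grip_width: 17.5
```

Call:
play_rows:
  commands:
    - {"offset": [0, 0, 0.0007], "twist": 0}
    - {"offset": [0, 0, 0], "twist": 0}
    - {"offset": [0, 0, 0], "twist": 0}

```text
time: 19.45
tool_pos: [467.5, 113.2, 229.1]
tcp_rot: [3.142, -0.001, -0.127]
contact_force: [-4.9, -1.3, 16.9]
grip_width: 17.6
```

Call:
play_rows:
  commands:
    - {"offset": [0, 0, 0.0007], "twist": 0}
    - {"offset": [0, 0, 0], "twist": 0}
    - {"offset": [0, 0, 0], "twist": 0}

```text
time: 19.75
tool_pos: [467.4, 113.2, 229.1]
tcp_rot: [3.142, -0.001, -0.127]
contact_force: [-8.3, -1.4, 25.6]
grip_width: 17.7
```

```bash
python3 -c "
from h import *
plan(467.6,113,229,-0.1274)
shoot('side','s4',(120,180,330,340),3.5)
shoot('wrist','w7')"
```

```text
pos [467.4 113.2 229.1] yaw -0.1268 tilt xyz [ 3.1416e+00 -1.1000e-03 -1.2680e-01] F [-8.3 -1.4 25.6] w 17.7 t 19.75
offset mm in current axes [0.2 0.1 0.1] twist 0.03
offset mm after twist [0.2 0.1 0.1]
```

View pics/s4.png

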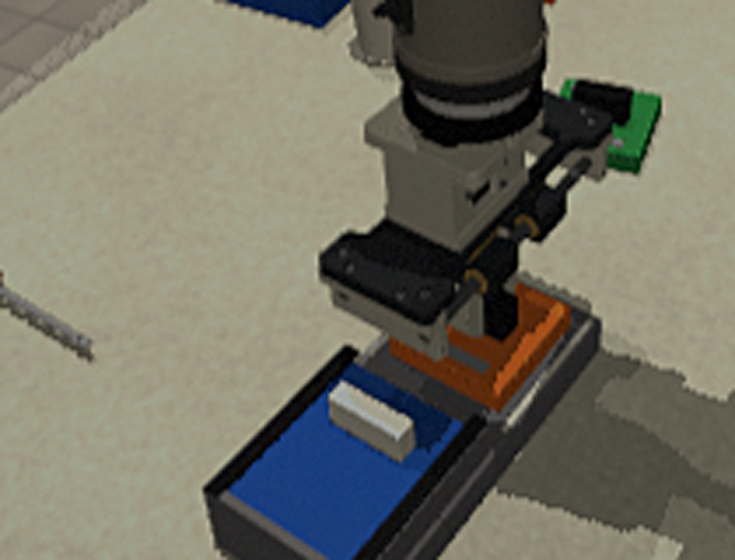

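View pics/w7.png

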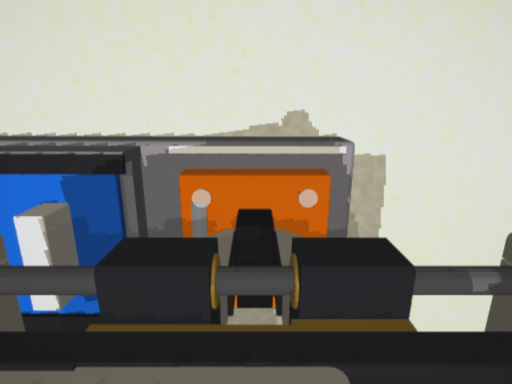

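The module is down hard on the deck: z stops at 229.1, where 229.2 was expected, and the force rises stiffly. I'll ease the sideways load and some of the push, then check that it holds.

Call:
play_rows:
  commands:
    - {"offset": [-0.0004, 0, -0.0004], "twist": 0}
    - {"offset": [0, 0, 0], "twist": 0}
    - {"offset": [0, 0, 0], "twist": 0}
    - {"offset": [0, 0, 0], "twist": 0}
    - {"offset": [0, 0, 0], "twist": 0}

```text
time: 20.35
tool_pos: [467.3, 113.2, 229.1]
tcp_rot: [-3.142, -0.002, -0.127]
contact_force: [-4.7, -0.7, 18.6]
grip_width: 17.7
```

Call:
play_rows:
  commands:
    - {"offset": [0, 0, 0], "twist": 0}
    - {"offset": [0, 0, 0], "twist": 0}
    - {"offset": [0, 0, 0], "twist": 0}
    - {"offset": [0, 0, 0], "twist": 0}
    - {"offset": [0, 0, 0], "twist": 0}

```text
time: 20.85
tool_pos: [467.3, 113.2, 229.1]
tcp_rot: [-3.142, -0.002, -0.127]
contact_force: [-5.0, -0.6, 18.6]
grip_width: 17.9
```

Steady at about 18.6 N of push. Handing in.

```bash
python3 -c "
from h import *
print(ticket.close_job()); o=status.get_obs(); print(o['time'],o['tool_pos'],o['contact_force'],o['grip_width'])"
```

```text
the job is handed in; nothing more can be done
None
the job is handed in; nothing more can be done
```

The orange module is on the dock's locating pin, pressed down onto the deck and still held. I handed the job in at about 20.9 s; no verdict is reported.

**What I did:**
- I slid the cover about 66 mm by its rib until the end stop pushed back with about 10 N.
- I picked the largest orange module (about 80 mm, against two decoys of about 57 mm) by its rib and turned it parallel to the cover's rib.
- I lowered it over the pin, and it passed the pin top with no extra force.
- I pressed it down until it stopped firmly.

**Last checks:**
- **Height:** the arm stopped at 229.1 mm, where 229.2 mm puts the module's underside on the deck.
- **Push and grip:** a steady downward push of 18.6 N over 0.5 s, with the jaws closed on the rib at 17.8 mm.
- **Alignment:** tool tilt was about 0.002 rad, and yaw was −0.127 rad, the same as the dock's angle measured from its four studs.
- **Surroundings:** the last pictures show the cover still shut. I saw no sign that the green module or the cup had moved, but I did not re-measure them.

**Disagreements:** the wrist camera's close view put the held module 1 to 1.5 mm away from the jaw centre, which its earlier view from above did not show. A sideways force of about 5 N also remained at the end. The difference is smaller than the 4 mm allowed off the pin.

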